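# Load the mortar cube in the lever press

### The job

Put the mortar cube in the small lever press under load: lift the U-shaped saddle weight by its stem, hang it astride the press's arm between the two collars and let go of it while the arm is still locked. Then take the knob of the sprung index plunger and pull it all the way back, so that its pin leaves the arm and the arm sinks onto the cube by the weight alone. Finish holding the plunger fully back, without disturbing the cube or the stopwatch, tin and mallet nearby.

Things in the scene. Friction and masses are not known exactly. Their poses are not given: they have to be found in the camera images.
- saddle_stem (a point): Middle of the saddle weight's square upright stem (22 x 22 mm, 46 mm high), 82 mm above its feet. The weight is a bare steel inverted U, about 0.6 kg, 105 mm high. Bridge 50 (x) x 40 (y) x 14 mm just under the stem; below it two legs 45 mm long leave a slot 26 mm wide, open downward and along y. z is up the stem, y along the slot, x across it.
- bar_seat (a point): Middle of the top face of the press's arm, half-way between its two dark collars: the saddle's place. The arm is a level steel bar 16 mm wide, 20 mm high, its top 120 mm above the worktop. Collars 26 mm wide, 8 mm above the bar, 70 mm apart. y runs along the arm to its pivot, x across, away from the plunger's knob, z up. Hung up, the saddle's stem point is 37 mm above this.
- plunger_knob (a point): Middle of the waist of the plunger's black knob, 110 mm above the worktop, on the robot's side of the press; moves with it. The plunger lies level: +x into the press, pull toward -x. Waist 22 mm thick, 28 mm long in x; at its outer end a flange 32 mm wide, 6 mm thick. Behind it the fixed barrel (19 mm thick, from x = +16 mm) and a post (from +33 mm, 128 mm high). y runs parallel to the arm.
- index_plunger (a joint): Travel of the plunger in m: 0 = pin home in the arm's hole (12 mm deep), 0.020 = against its back stop. A spring pulls it home with 6 N at 0, 12 N at 0.020; the pin rubs a little in the hole when the arm is loaded.
- load_arm (a joint): Angle of the loading arm about its pivot, rad: 0 = level and locked by the pin, about 0.1 = its foot on the cube. A spring bears the bare arm up; with the saddle on it and the pin out it sinks slowly by itself.
- test_cube: Loose mortar cube, 40 mm, on the press's anvil under the arm's foot, 188 mm along the arm from the middle of the collars (near the pivot); origin at the centre of its underside, 24 mm above the worktop. Leave it there.
- stopwatch: Stopwatch lying on the worktop, 71 x 60 x 19 mm, bystander; origin at the centre of its underside.
- sample_tin: Round sample tin with lid, 70 mm wide, 30 mm high, bystander; origin at the centre of its underside.
- mallet: Small wooden mallet lying on the worktop, 125 mm long, head 48 mm high, bystander; origin at the centre of its underside.
Mind the look-alikes: they are no part of the job. Of the things shaped like the part that bears saddle_stem, the bare steel one is meant.

How it is judged:
By the outcome, as a careful person would: the job done as asked, in the order asked, and still so for the second after the job is handed in, while the arm keeps its last pose, push and grip.
It also fails if it takes over 50 s, if anything falls off the work surface, if the arm or the gripper's body presses on something with over 40 N, if the wrist force passes 120 N, or if a joint passes its speed limit or range.

### The arm

A 6-joint arm with a two-finger parallel gripper is mounted at the origin on a cart in front of the work surface, level with it; the furniture and walls round the work are solid. World frame = base frame: x ahead of the robot, y to its left, z up, the work surface at z = 0. Lengths are in mm, angles in rad, forces in N, time in s.
With the tool pointing down it reaches from about 350 to 725 mm from the base axis. Payload 6 kg.
Tool frame: the origin (TCP) lies on the centre line of the jaws, within the pads' length; the fingertips stand 22 mm ahead of it and the grasp point (between the pads) lies 3 mm ahead of it; z points along the fingers, y is the line along which they close (so a half turn about z gives the same grasp; the last joint's range is limited). The gripper opens to 85 mm and grips with 20 to 120 N. Pads are 22 mm wide; open, the fingers measure 114 mm over their backs; the gripper's body (76 mm by 85 mm) begins 54 mm behind the grasp point. The pads swing forward as they close: fully open they stand 13 mm farther back than shut.
Start: joints at [-1.016, 0.04, 0.085, 0, -1.615, -0.334], TCP at [131.418, -585.41, 253.261] pointing down, gripper open.
Joint ranges: [-2.56, 2.56], [-1.29, 2.01], [-1.08, 1.49], [-3.29, 1.98], [-2.81, -0.18], [-2.99, 2.99]. Speed limits (rad/s): [2.57, 2.57, 3.01, 3.14, 3.14, 3.14].

### API

Orientations are given as a rotation vector (axis times angle).
In Python, from plant import r, cams gives the robot as it stands. The module is installed in compiled form; this text tells all that it offers.
- The arm moves only by the tool send_rows, never from a script. Its argument "plan" is a list of rows, each an object with "travel": the shift along the world's x, y, z as a fraction of full scale, a list of three; "roll": the turn about the world's z as a fraction of full scale. A call has 1 to 8 rows; each row shifts and turns the commanded pose from where the row before left it; what a row does not reach is not made up. Full scale, the value 1, is 0.04 m for a shift and 5 degrees for a turn. A row lasts 1/12 s, in which the tool goes at most 41.7 mm and 7.16 degrees, less where a joint would pass 70% of its speed; a pose out of reach is approached as far as the arm can. A call with a number of a shift or a turn outside -1 to 1 is refused whole. A call with a gripper value outside its range is refused whole. "jaw" is the opening, from 0 (shut) to 1 (fully open), set as the call begins (left out, the last holds). The fingers move at their own pace and stop on an object; "squeeze" is the grip in N (left out, the last holds). Time passes only in rows, so rows that do not move let the fingers close. It gives the time, the measured TCP pose, the force, the opening and the grip force at its end, in the units of the state.
- r.get_obs(): the state, without advancing time (a new reading comes with each control period).
- cams.camera(name): name is "scene" or "top" or "wrist"; returns the picture (420x560x3 uint8, red, green, blue); there is no depth.
- cams.camera_params(name): a dict with "intrinsics" (3x3 intrinsics, pixels), "R" (3x3) and "t" (3): a world point X has camera coordinates R X + t. Camera axes: x right, y down, z forward; pixel columns grow to the right and rows downward; lengths in mm; the calibration is good to about 2 mm. The wrist camera is an equidistant fisheye: a pixel r from the principal point sees the ray r / f radians off the axis. A picture is of the moment at which its call begins: read the wrist's pose just before it. camera_params takes no time and is no camera call; for the wrist camera it gives the pose at the moment of the call.
- r.sign_off(): hands the job in; it is judged then, once.
The state is a dict: "t": time; "q": joint angles; "joint_vel": joint speeds; "joint_torque": joint torques, N m; "tool_pos": TCP position; "tool_rot": TCP orientation; "wrist_force": force on the tool from outside, world axes, zero at the start; "ft_torque": the same for the moment, N m; "gripper_width": opening from 0.0 (shut) to 1.0 (fully open); "gripper_force": force on a finger pad.
Only numpy, scipy, OpenCV 4.12 (cv2) and the standard library are available. Lean on these libraries where they do the work, as an engineer would, in place of code of your own. Each camera call takes 0.05 s, during which the arm holds its last target. There are 200 camera calls.

## Working session

There is one attempt and no reset: what is moved stays moved. The work goes in short steps, Python scripts to look and compute and a tool call to move; the robot and the scene stay as the last step left them, time stands still between calls to the robot, and variables do not carry over. Pictures are saved under pics/ and viewed, at most 10 in all, crops included, and the job is handed in when it is done.

Besides the shell and the picture viewer there is one more tool, called after "Emit:" as name(argument=value, ...) on one line, values as JSON. send_rows: Moves the arm, as the interface text tells. Shift numbers are shares of 0.04 m and turn numbers shares of 5 degrees, none past 1 either way. Its arguments: {"type":"object","properties":{"plan":{"type":"array"},"jaw":{"type":"number"},"squeeze":{"type":"number"}},"required":["plan"]}

```bash
mkdir -p pics; cat > h.py <<'E'
import numpy as np,cv2
from plant import r,cams
def snap(n,f):
    p=cams.camera_params(n); im=cams.camera(n)[:,:,::-1].copy(); cv2.imwrite('pics/'+f+'.png',im); np.savez('pics/'+f+'.npz',K=p['intrinsics'],R=p['R'],t=p['t']); return im
def ray(f,u,v):
    d=np.load('pics/'+f+'.npz');K,R,t=d['K'],d['R'],d['t']
    return -R.T@t, R.T@np.linalg.inv(K)@np.array([u,v,1.])
def rayw(f,u,v):
    d=np.load('pics/'+f+'.npz');K,R,t=d['K'],d['R'],d['t']
    a=np.array([(u-K[0,2])/K[0,0],(v-K[1,2])/K[1,1]]);th=np.hypot(*a);s=np.sin(th)/th if th>1e-9 else 1
    return -R.T@t, R.T@np.array([a[0]*s,a[1]*s,np.cos(th)])
def onz(o,d,z): return o+d*(z-o[2])/d[2]
def proj(f,X):
    d=np.load('pics/'+f+'.npz');c=d['K']@(d['R']@np.array(X,float)+d['t']);return c[:2]/c[2]
E
python3 - <<'E'
from h import *
a=snap('scene','s0');b=snap('top','t0')
o=r.get_obs();print({k:np.round(o[k],3) for k in o})
for f in('s0','t0'):
    d=np.load(f'pics/{f}.npz');print(np.round(d['K'],1),np.round(-d['R'].T@d['t']),np.round(d['R'],2))
E
```

```text
{'t': np.float64(0.1), 'q': array([-1.016,  0.041,  0.084, -0.   , -1.616, -0.334]), 'joint_vel': array([ 0.   , -0.003,  0.001,  0.   ,  0.001,  0.001]), 'joint_torque': array([-6.0000e-03, -3.6935e+01,  3.4828e+01,  6.9520e+00, -5.0000e-03,
       -0.0000e+00]), 'tool_pos': array([ 131.392, -585.171,  252.36 ]), 'tool_rot': array([ 3.460e-01, -3.122e+00, -3.000e-03]), 'wrist_force': array([0.554, 0.095, 0.61 ]), 'ft_torque': array([ 0.043, -0.017, -0.001]), 'gripper_force': np.float64(0.0), 'gripper_width': np.float64(1.0)}
[[504.2   0.  285.5]
 [  0.  504.2 210.3]
 [  0.    0.    1. ]] [  -64. -1137.   702.] [[ 0.85 -0.52 -0.02]
 [-0.24 -0.36 -0.9 ]
 [ 0.46  0.77 -0.44]]
[[539.    0.  278.9]
 [  0.  539.  202.2]
 [  0.    0.    1. ]] [ 316.  -56. 1291.] [[-0.03 -1.   -0.01]
 [-0.98  0.03 -0.22]
 [ 0.22 -0.   -0.98]]
```

View pics/s0.png

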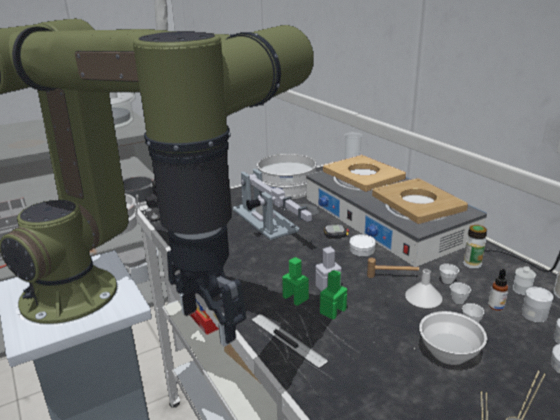

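View pics/t0.png

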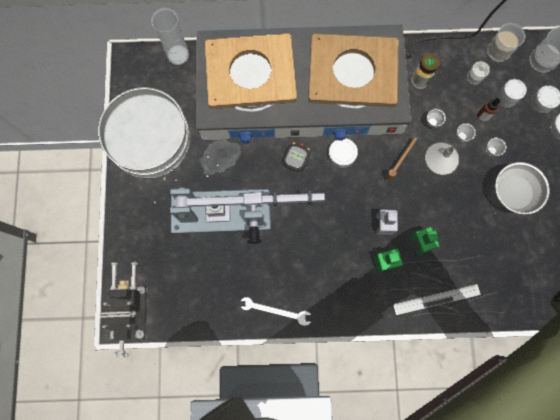

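Candidates for the saddle weight, as scene / top pixels:
- Bare steel: (327,270) / (388,220)
- Green: (295,282) / (389,260)
- Green: (335,297) / (428,238)

By the description I choose the bare steel one. The press is at top (250,200), with its black knob at (254,235). Next I check this in one close crop.

```bash
python3 - <<'E'
from h import *
a=cv2.imread('pics/s0.png');b=cv2.imread('pics/t0.png')
R=lambda im,x,y,w,h,k:cv2.resize(im[y:y+h,x:x+w],None,fx=k,fy=k,interpolation=cv2.INTER_CUBIC)
t=R(b,240,180,200,100,4)
u=np.hstack([R(a,225,160,100,75,4),R(a,275,235,100,75,4)])[:200*2]
im=np.vstack([t,u])[:600]
im=np.vstack([t,cv2.resize(u,(533,200)).copy() if 0 else u[50:250]])
cv2.imwrite('pics/c0.png',im);print(im.shape)
E
```

```text
(600, 800, 3)
```

View pics/c0.png

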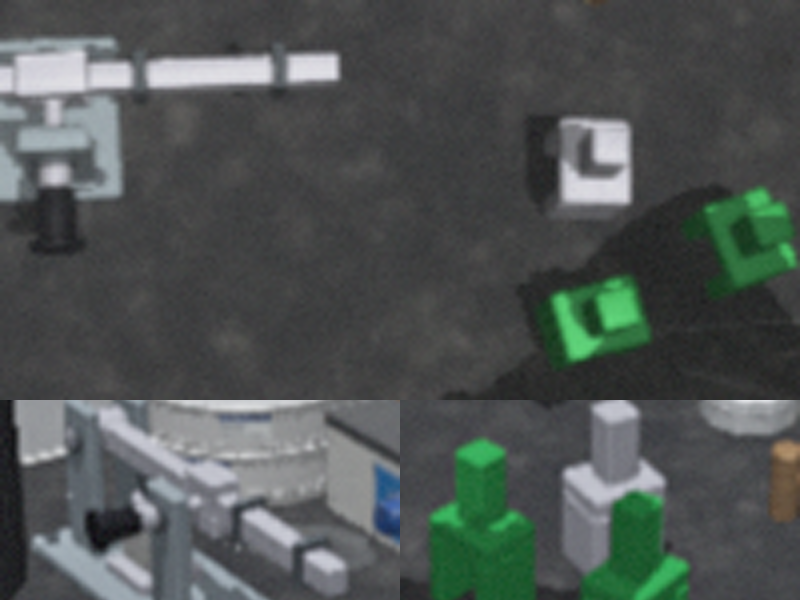

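The crop confirms the bare steel U at top (391,217). The bar has dark collars at top (274.7,198.7) and (309.7,196.5), and the knob is at (254,234). Next I measure by edges and masks.

```bash
python3 - <<'E'
from h import *
P=lambda cx,cy,z:onz(*ray('t0',240+cx/4-.4,180+cy/4-.4),z)
for n,c,z in [('stemtop',(608,143),105),('br TL',(560,118),59),('br TR',(630,121),59),('br BR',(630,205),59),('br BL',(560,205),59),('colL',(139,75),128),('colR',(279,66),128),('barL',(155,72),120),('barR',(265,69),120),('tip',(330,67),120),('knob flange',(57,245),110),('knob waist',(57,212),121)]:
    print(n,np.round(P(*c,z),1))
# two-view: stem top in scene crop (600-700 px -> origin (275,235+12.5))
def tri(a,b):
    (o1,d1),(o2,d2)=a,b; A=np.c_[d1,-d2];s=np.linalg.lstsq(A,o2-o1,rcond=None)[0];p,q=o1+d1*s[0],o2+d2*s[1];return (p+q)/2,np.linalg.norm(p-q)
S=lambda x0,cx,cy:ray('s0',x0+cx/4-.4,y0+(cy-400)/4-.4)
y0=160+12.5; 
print('colL',tri(ray('t0',274.3,198.4),S(225,243,520))); print('colR',tri(ray('t0',309.3,196.1),S(225,310,560)))
y0=235+12.5; print('stemtop',tri(ray('t0',391.6,215.4),S(275-100,615,409)))
b=cv2.imread('pics/t0.png');g=cv2.cvtColor(b,cv2.COLOR_BGR2GRAY)
m=(g[200:245,370:405]>150).astype(np.uint8);c=max(cv2.findContours(m,0,2)[0],key=cv2.contourArea);print(cv2.minAreaRect(c),cv2.boundingRect(c))
E
```

```text
stemtop [ 543.8 -309.2  105. ]
br TL [ 568.3 -292.2   59. ]
br TR [ 565.3 -332.8   59. ]
br BR [ 515.8 -328.9   59. ]
br BL [ 517.  -288.5   59. ]
colL [585.7 -48.  128. ]
colR [ 588.4 -125.6  128. ]
barL [589.  -56.9 120. ]
barR [ 588.8 -118.2  120. ]
tip [ 588.8 -154.5  120. ]
knob flange [4.95e+02 2.00e-01 1.10e+02]
knob waist [511.6  -0.7 121. ]
colL (array([587.27732257, -46.8306731 , 112.04306149]), np.float64(4.398756166172377))
colR (array([ 590.69037721, -125.77285813,  112.24155315]), np.float64(3.0884209166722334))
stemtop (array([ 543.59842274, -309.40833962,  102.47367082]), np.float64(1.2411587482880346))
((19.0, 20.0), (20.0, 16.0), 90.0) (11, 10, 17, 21)
```

Emit:
send_rows(plan=[{"travel": [0.8, 0.5, 0], "roll": -0.3}, {"travel": [0.9, 0.6, 0], "roll": -0.3}, {"travel": [0.9, 0.6, 0], "roll": -0.3}, {"travel": [0.9, 0.6, 0], "roll": -0.3}, {"travel": [0.9, 0.6, 0], "roll": -0.3}, {"travel": [0.9, 0.6, 0], "roll": -0.3}, {"travel": [0.9, 0.6, 0], "roll": -0.3}, {"travel": [0.9, 0.6, 0], "roll": -0.3}])

```text
t: 0.77
tool_pos: [407.5, -402.0, 253.0]
tool_rot: [0.016, -3.141, -0.001]
wrist_force: [0.2, -0.8, 1.0]
gripper_width: 1.001
gripper_force: 0.0
```

Emit:
send_rows(plan=[{"travel": [0.8, 0.6, 0], "roll": -0.3}, {"travel": [0.8, 0.6, 0], "roll": -0.3}, {"travel": [0.8, 0.6, 0], "roll": -0.3}, {"travel": [0.6, 0.4, 0], "roll": -0.1}, {"travel": [0, 0, 0], "roll": 0}, {"travel": [0, 0, 0], "roll": 0}])

```text
t: 1.27
tool_pos: [527.0, -314.3, 251.9]
tool_rot: [-0.115, -3.137, -0.001]
wrist_force: [-0.3, -0.4, -0.4]
gripper_width: 1.0
gripper_force: 0.0
```

```bash
python3 - <<'E'
from h import *
from scipy.spatial.transform import Rotation as T
o=r.get_obs();print(o['t'],np.round(o['tool_pos'],1),np.round(T.from_rotvec(o['tool_rot']).as_matrix(),3))
snap('wrist','w1');snap('top','t1');d=np.load('pics/w1.npz');print(d['K'],-d['R'].T@d['t'],d['R'])
E
```

```text
1.2667 [ 527.  -314.3  251.9] [[-0.997  0.073 -0.002]
 [ 0.073  0.997  0.001]
 [ 0.002  0.001 -1.   ]]
[[325.1922621    0.         277.89504962]
 [  0.         325.1922621  213.12593412]
 [  0.           0.           1.        ]] [ 459.07432147 -309.3162299   372.9066367 ] [[ 0.07367517  0.99728098  0.00161645]
 [ 0.96001129 -0.07136063  0.27071383]
 [ 0.2700931  -0.01839307 -0.96265851]]
```

View pics/w1.png

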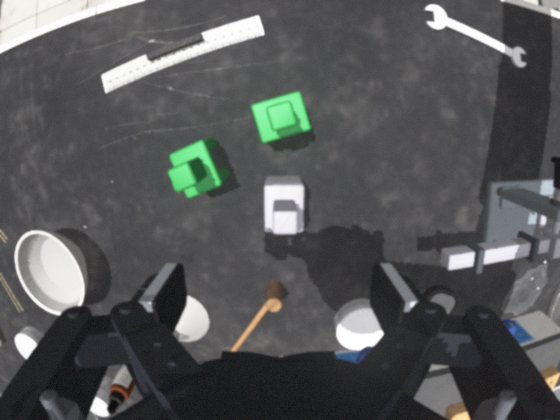

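The wrist view shows the steel saddle at (284,207) with its stem top at about (286,213), nearly square to the jaws. Now an edge measurement.

```bash
python3 - <<'E'
from h import *
im=cv2.imread('pics/w1.png');x,y,w,h=250,165,75,80
c=cv2.resize(im[y:y+h,x:x+w],None,fx=7,fy=7,interpolation=cv2.INTER_CUBIC)
c2=cv2.resize(im[195:300,410:560],None,fx=5,fy=5,interpolation=cv2.INTER_CUBIC)
cv2.imwrite('pics/c1.png',c)
g=cv2.cvtColor(im,cv2.COLOR_BGR2GRAY)
np.set_printoptions(linewidth=250)
print(g[170:245:3,258:314:2])
E
```

```text
[[ 82  82  81  82  79  79  84  81  83  79  82  88  86  86  90  91  95  92  90  90  85  83  85  86  82  83  79  82]
 [ 86  84  82  80  82  83  83  78  77  81  78  84  86  84  85  90  94  93  90  86  84  84  88  86  83  79  82  80]
 [ 88  89  89  86  92 102 109 111 107 109 108 108 112 113 114 111 116 119 116 112 109  90  81  83  83  80  82  80]
 [ 90  87  84  84 115 124 126 125 126 123 122 126 128 121 122 122 123 126 125 123 120 104  80  79  82  84  83  84]
 [ 86  84  85  99 135 136 132 139 134 135 138 135 134 137 135 134 136 138 135 138 134 131  97  71  82  83  79  83]
 [ 82  84  83 134 188 189 193 202 213 210 209 206 206 207 208 211 212 203 208 208 202 198 165  86  66  78  82  81]
 [ 85  86  89 187 242 248 248 249 248 249 247 245 245 246 247 247 245 245 246 244 242 239 223 128  62  67  83  81]
 [ 85  82  91 182 243 248 249 249 248 248 247 245 245 247 247 248 246 245 245 245 243 238 214 126  58  61  75  81]
 [ 88  88  93 183 242 247 248 249 248 248 247 244 245 246 247 247 245 244 243 244 242 239 220 125  59  54  74  81]
 [ 88  90  96 182 242 247 248 249 248 247 245 242 242 244 243 245
[... 1075 characters left out ...]
  84  84]
 [ 88  84  90 136 206 220 224 222 227 240 242 239 238 241 241 241 241 241 233 195 152 155 143  84  71  77  84  86]
 [ 84  88  89 122 165 146 155 177 226 238 237 237 238 239 239 239 240 239 231 192 166 175 153  82  75  83  85  87]
 [ 90  91  89  79  71  73  74  93 161 186 188 194 191 189 188 187 188 183 173 121  83  76  64  60  59  64  61  64]
 [ 89  89  93  78  67  57  62  64  64  66  66  65  61  61  66  68  68  60  60  57  53  59  61  65  59  58  61  56]
 [ 91  94  86  70  63  61  58  66  64  59  63  59  57  63  61  75  82  64  56  53  57  60  73  75  65  61  55  58]
 [ 91  94  91  78  61  59  60  60  65  60  60  58  60  62  63  77  84  64  56  55  61  56  62  64  62  63  62  60]]
```

View pics/c1.png

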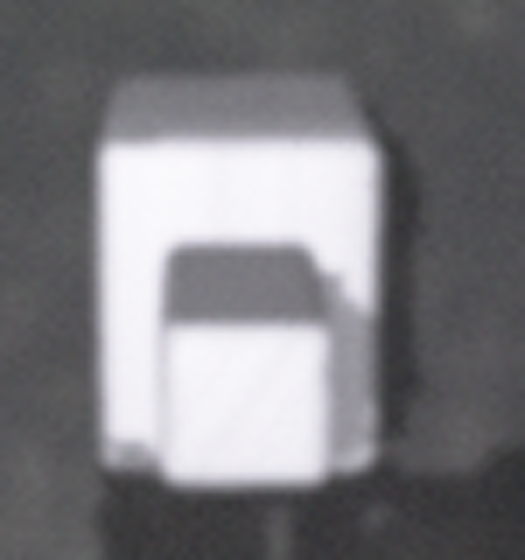

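```bash
python3 - <<'E'
from h import *
P=lambda cx,cy,z:np.round(onz(*rayw('w1',250+cx/7-.43,165+cy/7-.43),z),1)
print('stem',P(246,403,105),'L',P(165,403,105),'R',P(328,403,105),'nf',P(246,322,105),P(246,485,105))
for c in [(100,140),(382,140),(103,465)]: print('bridge',P(*c,59))
print('TCP',r.get_obs()['tool_pos'])
E
```

```text
stem [ 542.7 -309.2  105. ] L [ 542.  -319.1  105. ] R [ 543.5 -299.1  105. ] nf [ 532.4 -308.5  105. ] [ 553.4 -309.9  105. ]
bridge [ 517.1 -326.9   59. ]
bridge [ 520.  -287.4   59. ]
bridge [ 565.  -330.6   59. ]
TCP [ 525.77714532 -315.7964253   252.94734909]
```

Emit:
send_rows(plan=[{"travel": [0.4, 0.15, 0], "roll": 0}, {"travel": [0, 0, -0.6], "roll": 0}, {"travel": [0, 0, -0.6], "roll": 0}, {"travel": [0, 0, -0.4], "roll": 0}, {"travel": [0, 0, -0.3], "roll": 0}, {"travel": [0, 0, 0], "roll": 0}, {"travel": [0, 0, 0], "roll": 0}])

```text
t: 1.95
tool_pos: [541.5, -310.4, 177.7]
tool_rot: [-0.121, -3.139, 0.001]
wrist_force: [0.3, -0.6, 1.7]
gripper_width: 0.994
gripper_force: 0.0
```

```bash
python3 - <<'E'
from h import *
from scipy.spatial.transform import Rotation as T
P=[]
for i in range(4):
    snap('wrist','w2');o=r.get_obs();P.append(o['tool_pos'])
    d=np.load('pics/w2.npz');print(np.round(-d['R'].T@d['t'],1))
print(np.round(P,1),np.mean(P,0))
im=cv2.imread('pics/w2.png');print(T.from_rotvec(o['tool_rot']).as_matrix()[:,1])
c=cv2.resize(im[150:360,150:430],None,fx=2.5,fy=2.5,interpolation=cv2.INTER_CUBIC);cv2.imwrite('pics/c2.png',c)
E
```

```text
[ 473.3 -305.   298.5]
[ 473.7 -305.   299.5]
[ 473.9 -304.9  299.9]
[ 474.  -304.8  299.9]
[[ 542.1 -310.4  178.8]
 [ 542.4 -310.3  179.2]
 [ 542.5 -310.2  179.3]
 [ 542.5 -310.   179. ]] [ 542.36050278 -310.25310421  179.0840657 ]
[ 7.60336457e-02  9.97105033e-01 -6.62027147e-04]
```

View pics/c2.png

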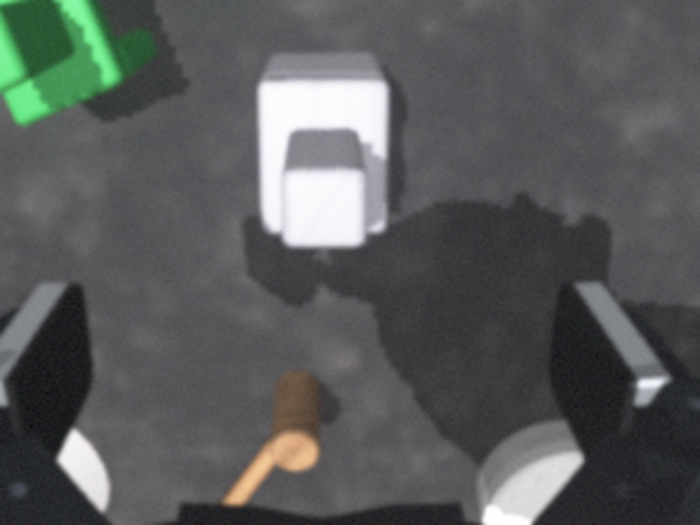

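The stem top is at crop (325,208), midway between the pads (about x = 320) and square to them. I descend and grip.

Emit:
send_rows(plan=[{"travel": [0, 0.02, -0.6], "roll": 0}, {"travel": [0, 0, -0.6], "roll": 0}, {"travel": [0, 0, -0.5], "roll": 0}, {"travel": [0, 0, -0.3], "roll": 0}, {"travel": [0, 0, -0.2], "roll": 0}, {"travel": [0, 0, -0.06], "roll": 0}, {"travel": [0, 0, 0], "roll": 0}, {"travel": [0, 0, 0], "roll": 0}])

```text
t: 2.82
tool_pos: [542.8, -309.2, 88.4]
tool_rot: [0.119, 3.138, -0.001]
wrist_force: [-0.2, 0.4, 0.2]
gripper_width: 1.0
gripper_force: 0.0
```

Emit:
send_rows(plan=[{"travel": [0, 0, 0], "roll": 0}, {"travel": [0, 0, 0], "roll": 0}, {"travel": [0, 0, 0], "roll": 0}, {"travel": [0, 0, 0], "roll": 0}, {"travel": [0, 0, 0], "roll": 0}, {"travel": [0, 0, 0], "roll": 0}, {"travel": [0, 0, 0], "roll": 0}], jaw=0.0, squeeze=60)

```text
t: 3.4
tool_pos: [542.2, -309.0, 87.2]
tool_rot: [0.119, 3.139, -0.0]
wrist_force: [0.1, 0.2, 0.5]
gripper_width: 0.251
gripper_force: 59.5
```

Emit:
send_rows(plan=[{"travel": [0, 0, 0.2], "roll": 0}, {"travel": [0, 0, 0.6], "roll": 0}, {"travel": [0, 0, 0.8], "roll": 0}, {"travel": [0, 0, 0.8], "roll": 0}, {"travel": [0, 0, 0.8], "roll": 0}, {"travel": [0, 0, 0.6], "roll": 0}, {"travel": [0, 0, 0.2], "roll": 0}, {"travel": [0, 0, 0], "roll": 0}])

```text
t: 4.07
tool_pos: [542.6, -308.8, 248.4]
tool_rot: [0.119, 3.137, 0.0]
wrist_force: [0.8, -0.1, -6.8]
gripper_width: 0.25
gripper_force: 59.9
```

Emit:
send_rows(plan=[{"travel": [0.1, 0.3, 0], "roll": 0.2}, {"travel": [0.2, 0.6, 0], "roll": 0.2}, {"travel": [0.2, 0.6, 0], "roll": 0.2}, {"travel": [0.2, 0.6, 0], "roll": 0.2}, {"travel": [0.2, 0.4, 0], "roll": 0.05}, {"travel": [0.1, 0.2, 0], "roll": 0}, {"travel": [0, 0, 0], "roll": 0}, {"travel": [0, 0, 0], "roll": 0}])

```text
t: 4.73
tool_pos: [581.7, -200.1, 244.3]
tool_rot: [-0.001, -3.138, -0.001]
wrist_force: [-0.2, -0.5, -6.1]
gripper_width: 0.251
gripper_force: 60.1
```

```bash
python3 - <<'E'
from h import *
from scipy.spatial.transform import Rotation as T
for i in range(3): snap('wrist','w3');o=r.get_obs();print(np.round(o['tool_pos'],1),T.from_rotvec(o['tool_rot']).as_matrix()[:,1])
a=snap('scene','s3')
im=cv2.imread('pics/w3.png')
im=cv2.resize(im[150:360,280:560],None,fx=2.857,fy=2.857,interpolation=cv2.INTER_CUBIC);print(im.shape)
cv2.imwrite('pics/c3.png',im)
E
```

```text
[ 581.6 -200.8  245. ] [1.53145453e-03 9.99998733e-01 4.34667997e-04]
[ 581.6 -201.2  245.5] [2.20447352e-03 9.99997533e-01 2.74136459e-04]
[ 581.6 -201.4  246. ] [2.59680342e-03 9.99996615e-01 1.60327854e-04]
(600, 800, 3)
```

View pics/c3.png

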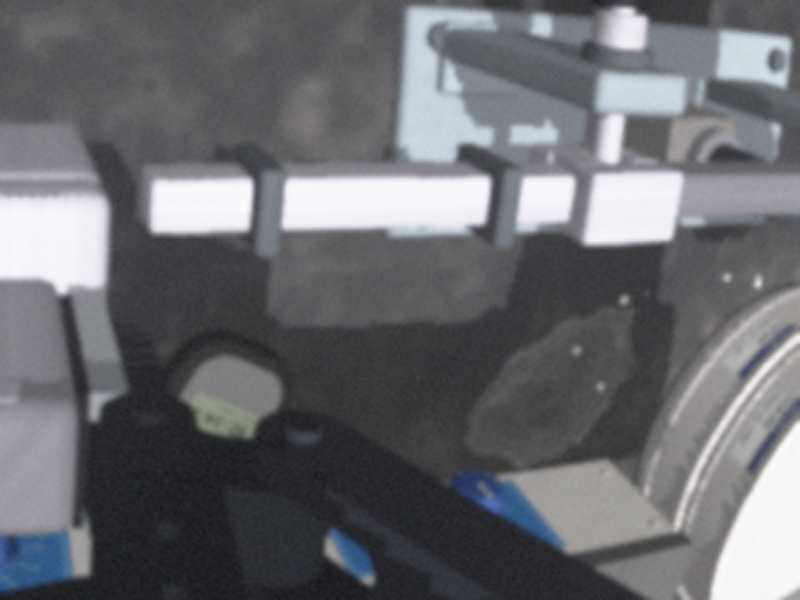

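```bash
python3 - <<'E'
from h import *
P=lambda cx,cy,z:np.round(onz(*rayw('w3',280+cx/2.857-.32,150+cy/2.857-.32),z),1)
for n,c,z in [('b-L',(290,192),120),('b-R',(488,178),120),('b+L',(290,230),120),('b+R',(488,222),120),('cL -',(267,170),128),('cL +',(267,253),128),('cR -',(504,164),128),('cR +',(504,246),128),('tip',(148,205),120)]: print(n,P(*c,z))
E
```

```text
b-L [ 586.2 -116.5  120. ]
b-R [582.2 -50.7 120. ]
b+L [ 597.7 -115.4  120. ]
b+R [596.3 -48.4 120. ]
cL - [ 577.5 -126.5  128. ]
cL + [ 601.7 -124.4  128. ]
cR - [575.6 -50.5 128. ]
cR + [601.4 -46.  128. ]
tip [ 589.8 -158.1  120. ]
```

```bash
python3 - <<'E'
from h import *
import os
for f in ('t0','t1'):
    g=cv2.cvtColor(cv2.imread(f'pics/{f}.png'),cv2.COLOR_BGR2GRAY).astype(float)
    print(np.round(g[190:206,290]))
    pts=[]
    for u in list(range(279,306))+list(range(314,322)):
        col=g[192:203,u]-100; w=np.clip(col,0,None); v=(w*np.arange(192,203)).sum()/w.sum(); pts.append(onz(*ray(f,u,v),120)[:2])
    pts=np.array(pts); s,c=np.polyfit(pts[:,1]+87,pts[:,0],1); print(f,'slope deg',np.degrees(s),'x at -87',c)
    d=g[194:201,268:316].mean(0); print(np.round(d))
E
```

```text
[ 69.  66.  71.  77. 132. 201. 209. 217. 220. 222. 208. 147. 100.  79.
  73.  72.]
t0 slope deg -0.5643738916496459 x at -87 588.133066621279
[186. 184. 184. 182. 155. 117. 101. 101. 129. 170. 188. 192. 197. 201.
 201. 199. 198. 200. 201. 200. 200. 201. 201. 202. 201. 201. 202. 203.
 203. 203. 202. 201. 203. 204. 205. 205. 206. 206. 206. 176. 123.  99.
 101. 131. 182. 206. 205. 206.]
[89. 91. 91. 91. 92. 93. 91. 93. 91. 92. 93. 95. 95. 94. 95. 97.]
 ** On entry to DLASCL parameter number  4 had an illegal value
 ** On entry to DLASCL parameter number  4 had an illegal value
 ** On entry to DLASCL parameter number  4 had an illegal value
 ** On entry to DLASCL parameter number  4 had an illegal value
 ** On entry to DLASCL parameter number  5 had an illegal value
 ** On entry to DLASCL parameter number  4 had an illegal value<stdin>:8: RuntimeWarning: invalid value encountered in scalar divide
Traceback (most recent call last):
numpy.linalg.LinAlgError: SVD did not converge in Linear Least Squares
```

Emit:
send_rows(plan=[{"travel": [0.05, 0.3, 0], "roll": 0.15}, {"travel": [0.05, 0.6, 0], "roll": 0}, {"travel": [0.05, 0.7, 0], "roll": 0}, {"travel": [0.02, 0.6, 0], "roll": 0}, {"travel": [0, 0.45, 0], "roll": 0}, {"travel": [0, 0.2, 0], "roll": 0}, {"travel": [0, 0, 0], "roll": 0}, {"travel": [0, 0, 0], "roll": 0}])

```text
t: 5.6
tool_pos: [588.9, -86.8, 247.0]
tool_rot: [-0.019, 3.141, -0.0]
wrist_force: [0.0, 0.2, -6.8]
gripper_width: 0.245
gripper_force: 60.3
```

Emit:
send_rows(plan=[{"travel": [0, 0, 0], "roll": 0}, {"travel": [0, 0, 0], "roll": 0}])

```text
t: 5.77
tool_pos: [588.8, -87.7, 246.9]
tool_rot: [0.016, -3.141, 0.0]
wrist_force: [0.2, -0.1, -7.8]
gripper_width: 0.251
gripper_force: 60.3
```

```bash
python3 - <<'E'
from h import *
from scipy.spatial.transform import Rotation as T
for i in range(2): snap('wrist','w4');o=r.get_obs();print(np.round(o['tool_pos'],1),T.from_rotvec(o['tool_rot']).as_matrix()[:,1])
a=snap('scene','s4')
im=cv2.imread('pics/w4.png')
A=cv2.resize(im[150:330,180:400],(733,600),interpolation=cv2.INTER_CUBIC)
A=cv2.resize(im[130:290,180:400],(550,400),interpolation=cv2.INTER_CUBIC)
B=cv2.resize(a[130:250,215:315],(250,300),interpolation=cv2.INTER_CUBIC);B=np.vstack([B,np.zeros((100,250,3),np.uint8)])
cv2.imwrite('pics/c4.png',np.hstack([A,B]))
E
```

```text
[588.8 -87.7 246.8] [-1.01502021e-02  9.99948482e-01 -8.41656970e-05]
[588.8 -87.6 246.8] [-1.02524951e-02  9.99947442e-01 -8.55824448e-06]
```

View pics/c4.png

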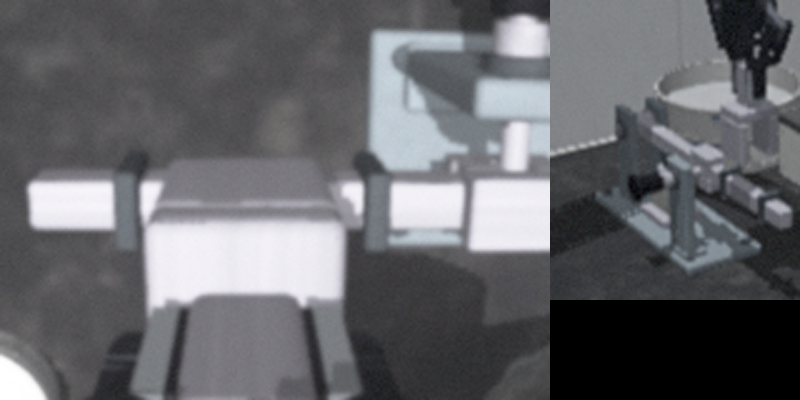

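The saddle is centred between the collars (128 and 375 against bridge centre 247). One more check of the bar's x from this view.

```bash
python3 - <<'E'
from h import *
P=lambda cx,cy,z:np.round(onz(*rayw('w4',180+cx/2.5-.3,130+cy/2.5-.3),z),1)
for c,z in [((125,172),128),((127,250),128),((372,172),128),((376,249),128),((80,181),120),((80,229),120),((425,183),120),((425,231),120)]: print(c,P(*c,z))
E
```

```text
(125, 172) [ 577.1 -124.4  128. ]
(127, 250) [ 602.2 -124.5  128. ]
(372, 172) [576.4 -49.  128. ]
(376, 249) [601.2 -46.4 128. ]
(80, 181) [ 582.  -140.2  120. ]
(80, 229) [ 598.  -140.9  120. ]
(425, 183) [581.6 -30.3 120. ]
(425, 231) [597.7 -29.1 120. ]
```

Emit:
send_rows(plan=[{"travel": [0.02, 0.03, -0.4], "roll": 0}, {"travel": [0, 0, -0.5], "roll": 0}, {"travel": [0, 0, -0.5], "roll": 0}, {"travel": [0, 0, -0.35], "roll": 0}, {"travel": [0, 0, -0.2], "roll": 0}, {"travel": [0, 0, -0.1], "roll": 0}, {"travel": [0, 0, 0], "roll": 0}, {"travel": [0, 0, 0], "roll": 0}])

```text
t: 6.58
tool_pos: [590.1, -85.9, 166.0]
tool_rot: [-0.018, 3.14, -0.0]
wrist_force: [1.0, 0.0, -5.8]
gripper_width: 0.251
gripper_force: 60.5
```

Emit:
send_rows(plan=[{"travel": [0, 0, -0.03], "roll": 0}, {"travel": [0, 0, 0], "roll": 0}, {"travel": [0, 0, 0], "roll": 0}])

```text
t: 6.83
tool_pos: [590.0, -85.6, 164.4]
tool_rot: [-0.018, 3.14, 0.0]
wrist_force: [-0.4, -0.5, -6.8]
gripper_width: 0.249
gripper_force: 60.4
```

Emit:
send_rows(plan=[{"travel": [0, 0, -0.03], "roll": 0}, {"travel": [0, 0, 0], "roll": 0}, {"travel": [0, 0, 0], "roll": 0}])

```text
t: 7.08
tool_pos: [589.8, -85.6, 162.7]
tool_rot: [-0.018, 3.141, 0.0]
wrist_force: [1.1, -0.4, -6.3]
gripper_width: 0.253
gripper_force: 60.6
```

Emit:
send_rows(plan=[{"travel": [0, 0, -0.02], "roll": 0}, {"travel": [0, 0, 0], "roll": 0}, {"travel": [0, 0, 0], "roll": 0}])

```text
t: 7.33
tool_pos: [589.8, -85.6, 161.7]
tool_rot: [-0.018, 3.141, 0.0]
wrist_force: [0.6, 0.6, -5.6]
gripper_width: 0.247
gripper_force: 60.6
```

Emit:
send_rows(plan=[{"travel": [0, 0, -0.03], "roll": 0}, {"travel": [0, 0, 0], "roll": 0}, {"travel": [0, 0, 0], "roll": 0}, {"travel": [0, 0, 0], "roll": 0}])

```text
t: 7.67
tool_pos: [589.7, -85.6, 160.4]
tool_rot: [0.018, -3.142, -0.0]
wrist_force: [0.8, -0.2, -5.3]
gripper_width: 0.249
gripper_force: 60.7
```

Emit:
send_rows(plan=[{"travel": [0, 0, -0.03], "roll": 0}, {"travel": [0, 0, 0], "roll": 0}, {"travel": [0, 0, 0], "roll": 0}, {"travel": [0, 0, 0], "roll": 0}])

```text
t: 8.0
tool_pos: [589.8, -85.7, 159.7]
tool_rot: [-0.018, 3.141, -0.0]
wrist_force: [-0.4, 0.4, -3.4]
gripper_width: 0.253
gripper_force: 61.0
```

Contact: the weight is being taken by the bar. I go slightly further, then release.

Emit:
send_rows(plan=[{"travel": [0, 0, -0.02], "roll": 0}, {"travel": [0, 0, 0], "roll": 0}, {"travel": [0, 0, 0], "roll": 0}])

```text
t: 8.25
tool_pos: [589.8, -85.7, 159.0]
tool_rot: [-0.018, 3.141, -0.0]
wrist_force: [-2.1, -0.2, -1.4]
gripper_width: 0.251
gripper_force: 61.3
```

Emit:
send_rows(plan=[{"travel": [0, 0, 0], "roll": 0}, {"travel": [0, 0, 0], "roll": 0}, {"travel": [0, 0, 0], "roll": 0}, {"travel": [0, 0, 0], "roll": 0}, {"travel": [0, 0, 0], "roll": 0}, {"travel": [0, 0, 0], "roll": 0}], jaw=0.7)

```text
t: 8.75
tool_pos: [589.8, -85.6, 158.6]
tool_rot: [-0.018, 3.141, 0.0]
wrist_force: [-0.3, 0.7, 0.2]
gripper_width: 0.7
gripper_force: 0.0
```

Emit:
send_rows(plan=[{"travel": [0, 0, 0.3], "roll": 0}, {"travel": [0, 0, 0.6], "roll": 0}, {"travel": [0, 0, 0.7], "roll": 0}, {"travel": [0, 0, 0.7], "roll": 0}, {"travel": [-0.4, 0, 0.3], "roll": 0}, {"travel": [-0.6, 0, 0], "roll": 0}, {"travel": [-0.6, 0, 0], "roll": 0}, {"travel": [-0.4, 0, 0], "roll": 0}])

```text
t: 9.42
tool_pos: [508.5, -85.8, 264.2]
tool_rot: [-0.018, 3.14, 0.0]
wrist_force: [1.1, -0.3, -0.0]
gripper_width: 0.704
gripper_force: 0.0
```

Emit:
send_rows(plan=[{"travel": [-0.3, 0.5, 0], "roll": 0}, {"travel": [-0.1, 0.6, 0], "roll": 0}, {"travel": [0, 0.5, 0], "roll": 0}, {"travel": [0, 0.3, 0], "roll": 0}, {"travel": [0, 0, 0], "roll": 0}, {"travel": [0, 0, 0], "roll": 0}])

```text
t: 9.92
tool_pos: [493.9, -9.3, 263.0]
tool_rot: [-0.02, 3.141, -0.0]
wrist_force: [-0.1, -0.8, -0.1]
gripper_width: 0.705
gripper_force: 0.0
```

```bash
python3 - <<'E'
from h import *
from scipy.spatial.transform import Rotation as T
for i in range(2): snap('wrist','w5');o=r.get_obs();print(np.round(o['tool_pos'],1),T.from_rotvec(o['tool_rot']).as_matrix()[:,1])
a=snap('scene','s5')
im=cv2.imread('pics/w5.png')
A=cv2.resize(im[110:350,120:390],(540,480),interpolation=cv2.INTER_CUBIC)
B=cv2.resize(a[130:250,215:315],(260,312),interpolation=cv2.INTER_CUBIC);B=np.vstack([B,np.zeros((168,260,3),np.uint8)])
cv2.imwrite('pics/c5.png',np.hstack([A,B]))
E
```

```text
[493.8  -9.8 262.8] [-1.17885781e-02  9.99930493e-01 -1.98936199e-04]
[493.9 -10.1 262.7] [-1.10704034e-02  9.99938677e-01 -2.96040811e-04]
```

View pics/c5.png

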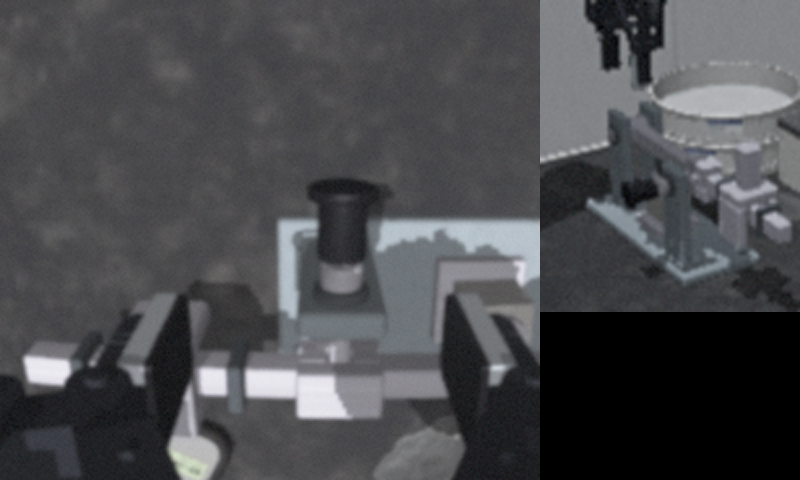

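The saddle hangs astride the bar between the collars, with the arm still level. The knob's flange is at crop (344,190), its waist at (343,235), and the barrel starts at (343,264).

```bash
python3 - <<'E'
from h import *
P=lambda cx,cy,z:np.round(onz(*rayw('w5',120+cx/2-.25,110+cy/2-.25),z),1)
for n,c,z in [('waist L',(319,230),110),('waist R',(369,230),110),('fl L',(307,190),110),('fl R',(381,190),110),('barrel edge',(343,264),120.5),('flange top outer',(345,182),126),('flange inner',(345,204),121),('postL',(300,335),128),('postR',(385,335),128),('post back',(343,311),128)]: print(n,P(*c,z))
E
```

```text
waist L [513.8  -8.2 110. ]
waist R [513.5  14.  110. ]
fl L [495.6 -13.6 110. ]
fl R [495.2  18.6 110. ]
barrel edge [525.7   2.3 120.5]
flange top outer [487.9   2.  126. ]
flange inner [498.6   2.5 121. ]
postL [556.6 -16.1 128. ]
postR [556.4  21.4 128. ]
post back [544.7   2.5 128. ]
```

Emit:
send_rows(plan=[{"travel": [0.2, 0.16, -0.3], "roll": 0}, {"travel": [0.2, 0.16, -0.6], "roll": 0}, {"travel": [0, 0, -0.7], "roll": 0}, {"travel": [0, 0, -0.7], "roll": 0}, {"travel": [0, 0, -0.6], "roll": 0}, {"travel": [0, 0, -0.4], "roll": 0}, {"travel": [0, 0, -0.2], "roll": 0}, {"travel": [0, 0, -0.1], "roll": 0}])

```text
t: 10.73
tool_pos: [509.3, 2.4, 117.2]
tool_rot: [0.016, -3.14, 0.001]
wrist_force: [0.5, -0.9, -0.2]
gripper_width: 0.696
gripper_force: 0.0
```

Emit:
send_rows(plan=[{"travel": [0, 0, 0], "roll": 0}, {"travel": [0, 0, 0], "roll": 0}])

```text
t: 10.9
tool_pos: [510.3, 3.0, 119.7]
tool_rot: [-0.017, 3.14, 0.0]
wrist_force: [-0.4, -0.1, -1.0]
gripper_width: 0.698
gripper_force: 0.0
```

Emit:
send_rows(plan=[{"travel": [0, 0, -0.15], "roll": 0}, {"travel": [0, 0, 0], "roll": 0}, {"travel": [0, 0, 0], "roll": 0}])

```text
t: 11.15
tool_pos: [509.8, 3.2, 112.7]
tool_rot: [-0.018, 3.141, 0.0]
wrist_force: [0.4, -0.1, -0.1]
gripper_width: 0.699
gripper_force: 0.0
```

Emit:
send_rows(plan=[{"travel": [0, 0, 0], "roll": 0}, {"travel": [0, 0, 0], "roll": 0}, {"travel": [0, 0, 0], "roll": 0}, {"travel": [0, 0, 0], "roll": 0}, {"travel": [0, 0, 0], "roll": 0}, {"travel": [0, 0, 0], "roll": 0}], jaw=0.0, squeeze=60)

```text
t: 11.65
tool_pos: [509.8, 1.8, 113.1]
tool_rot: [-0.017, 3.141, -0.004]
wrist_force: [0.9, -5.7, 1.5]
gripper_width: 0.237
gripper_force: 58.5
```

Emit:
send_rows(plan=[{"travel": [0, -0.04, 0], "roll": 0}, {"travel": [-0.1, 0, 0], "roll": 0}, {"travel": [-0.1, 0, 0], "roll": 0}, {"travel": [0, 0, 0], "roll": 0}])

```text
t: 11.98
tool_pos: [502.7, 1.7, 113.1]
tool_rot: [-0.018, 3.138, 0.001]
wrist_force: [3.2, -0.6, 0.8]
gripper_width: 0.239
gripper_force: 59.4
```

Emit:
send_rows(plan=[{"travel": [-0.1, 0, 0], "roll": 0}, {"travel": [0, 0, 0], "roll": 0}, {"travel": [0, 0, 0], "roll": 0}])

```text
t: 12.23
tool_pos: [498.3, 1.6, 113.1]
tool_rot: [-0.018, 3.14, 0.0]
wrist_force: [3.0, -0.3, 0.2]
gripper_width: 0.234
gripper_force: 59.6
```

Emit:
send_rows(plan=[{"travel": [-0.1, 0, 0], "roll": 0}, {"travel": [0, 0, 0], "roll": 0}, {"travel": [0, 0, 0], "roll": 0}])

```text
t: 12.48
tool_pos: [495.3, 1.6, 113.2]
tool_rot: [-0.018, 3.137, 0.001]
wrist_force: [9.9, -2.7, -2.6]
gripper_width: 0.239
gripper_force: 59.3
```

Emit:
send_rows(plan=[{"travel": [-0.08, 0, 0], "roll": 0}, {"travel": [0, 0, 0], "roll": 0}, {"travel": [0, 0, 0], "roll": 0}])

```text
t: 12.73
tool_pos: [492.3, 1.7, 113.1]
tool_rot: [-0.018, 3.137, 0.001]
wrist_force: [10.9, -2.7, -3.1]
gripper_width: 0.235
gripper_force: 59.3
```

Emit:
send_rows(plan=[{"travel": [-0.08, 0, 0], "roll": 0}, {"travel": [0, 0, 0], "roll": 0}, {"travel": [0, 0, 0], "roll": 0}])

```text
t: 12.98
tool_pos: [489.6, 1.6, 113.2]
tool_rot: [-0.018, 3.135, 0.001]
wrist_force: [14.6, -3.5, -4.8]
gripper_width: 0.235
gripper_force: 60.1
```

```bash
python3 - <<'E'
from h import *
for i in range(2): snap('wrist','w6');o=r.get_obs();print(np.round(o['tool_pos'],1),np.round(o['wrist_force'],1))
a=snap('scene','s6')
im=cv2.imread('pics/w6.png')
A=cv2.resize(im[110:350,120:390],(540,480),interpolation=cv2.INTER_CUBIC)
B=cv2.resize(a[130:250,215:315],(260,312),interpolation=cv2.INTER_CUBIC);B=np.vstack([B,np.zeros((168,260,3),np.uint8)])
cv2.imwrite('pics/c6.png',np.hstack([A,B]))
E
```

```text
[489.7   1.6 113.2] [14.1 -3.  -4.3]
[489.6   1.6 113.2] [14.4 -3.5 -4.9]
```

View pics/c6.png

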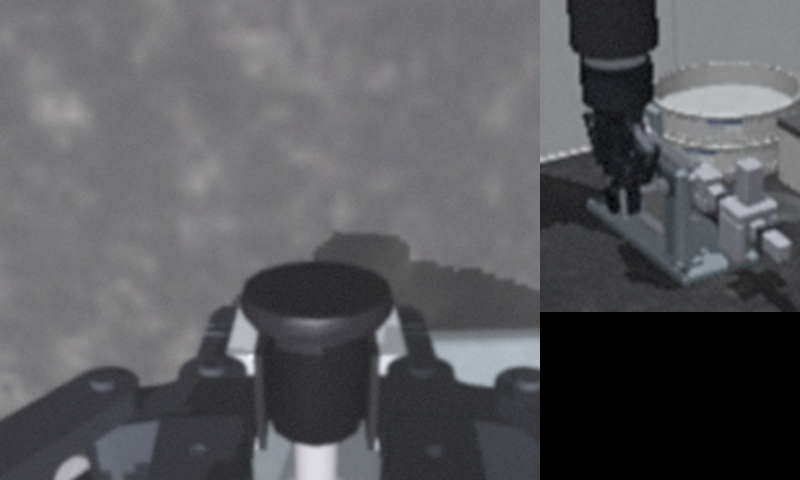

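The white rod now shows behind the knob, at crop (315,460), so the plunger is drawn. The saddle stem is about 6 px lower in the scene, so the arm is sinking. I confirm the back stop with a little more pull.

Emit:
send_rows(plan=[{"travel": [-0.05, 0, 0], "roll": 0}, {"travel": [0, 0, 0], "roll": 0}, {"travel": [0, 0, 0], "roll": 0}, {"travel": [0, 0, 0], "roll": 0}], squeeze=80)

```text
t: 13.47
tool_pos: [489.5, 1.7, 113.3]
tool_rot: [-0.018, 3.131, 0.001]
wrist_force: [24.8, -4.8, -11.3]
gripper_width: 0.231
gripper_force: 78.8
```

Emit:
send_rows(plan=[{"travel": [-0.03, 0, 0], "roll": 0}, {"travel": [0, 0, 0], "roll": 0}, {"travel": [0, 0, 0], "roll": 0}, {"travel": [0, 0, 0], "roll": 0}])

```text
t: 13.8
tool_pos: [489.5, 1.7, 113.3]
tool_rot: [-0.018, 3.128, 0.001]
wrist_force: [32.3, -7.3, -14.4]
gripper_width: 0.228
gripper_force: 78.8
```

It is hard against the back stop. I ease off a millimetre, keeping the hold, and let the arm sink.

Emit:
send_rows(plan=[{"travel": [0.03, 0, 0], "roll": 0}, {"travel": [0, 0, 0], "roll": 0}, {"travel": [0, 0, 0], "roll": 0}, {"travel": [0, 0, 0], "roll": 0}, {"travel": [0, 0, 0], "roll": 0}, {"travel": [0, 0, 0], "roll": 0}, {"travel": [0, 0, 0], "roll": 0}, {"travel": [0, 0, 0], "roll": 0}])

```text
t: 14.47
tool_pos: [489.5, 1.7, 113.3]
tool_rot: [-0.018, 3.131, 0.001]
wrist_force: [25.4, -4.7, -10.3]
gripper_width: 0.229
gripper_force: 79.1
```

```bash
python3 - <<'E'
from h import *
def stem(f):
    g=cv2.imread(f'pics/{f}.png')
    return g
ref=cv2.cvtColor(stem('s5'),cv2.COLOR_BGR2GRAY)
tm=ref[184:215,283:308]
for k in range(40):
    cams.camera('scene') if k%8 else snap('scene',f'z{k}')
    if k%8==0:
        g=cv2.cvtColor(stem(f'z{k}'),cv2.COLOR_BGR2GRAY);m=cv2.matchTemplate(g[175:240,270:320],tm,5);_,s,_,l=cv2.minMaxLoc(m);print(k,l[0]-13,l[1]-9,round(s,2))
snap('scene','s7')
g=cv2.cvtColor(stem('s6'),cv2.COLOR_BGR2GRAY);m=cv2.matchTemplate(g[175:240,270:320],tm,5);print('s6',cv2.minMaxLoc(m))
o=r.get_obs();print(o['t'],np.round(o['tool_pos'],1),np.round(o['wrist_force'],1),o['gripper_force'])
a,b=stem('s5'),stem('s7');R=lambda i:cv2.resize(i[130:270,205:345],(400,400),interpolation=cv2.INTER_CUBIC)
cv2.imwrite('pics/c7.png',np.hstack([R(a),R(b)]))
E
```

```text
0 0 6 0.75
8 0 6 0.75
16 0 6 0.75
24 0 6 0.75
32 0 6 0.75
s6 (-0.18240463733673096, 0.751421332359314, (16, 5), (13, 15))
16.5167 [489.5   1.7 113.3] [ 25.4  -5.9 -10.8] 79.12512302398682
```

View pics/c7.png

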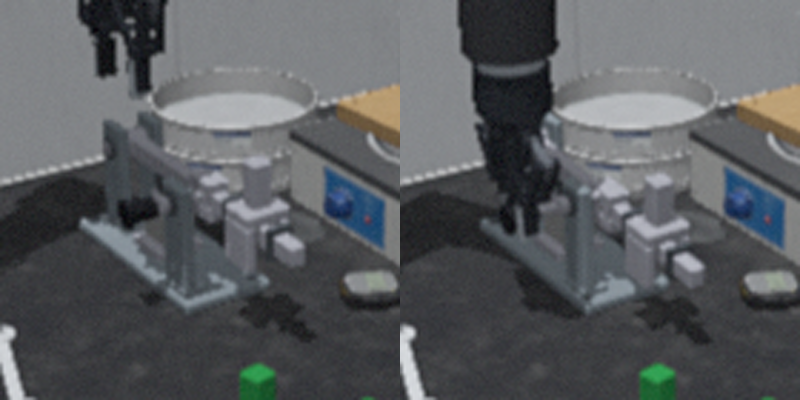

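The arm has come down and stopped by t = 13 s. I check the angle by projection.

```bash
python3 - <<'E'
from h import *
# expected pixel shift of stem top (z=180 above seat), arm turned a about pivot at y~155,z~110
for a in (0,.05,.075,.1,.12):
    out=[]
    for y,z in((-87,180),(-157,120)):
        dy,dz=y-155,z-110; out.append(proj('s7',(589,155+dy*np.cos(a)+dz*np.sin(a)*1,110+dz*np.cos(a)+dy*np.sin(a))).round(1))
    print(a,*out)
for f in('s5','s6','s7'):
    g=cv2.cvtColor(cv2.imread(f'pics/{f}.png'),cv2.COLOR_BGR2GRAY)
    # stem top edge / bar tip: bright column profiles
    print(f,g[180:205,294 if f=='s5' else 295],g[205:240,306 if f=='s5' else 306])
snap('top','t7')
E
```

```text
0 [294.  183.9] [308.6 213.8]
0.05 [293.3 187.6] [308.5 219. ]
0.075 [292.9 189.5] [308.3 221.6]
0.1 [292.5 191.3] [308.1 224.1]
0.12 [292.2 192.7] [307.9 226. ]
s5 [127 126 132 139 146 169 173 172 152 111  99 103 101 104 100 102 101  99
 102 102 100  99 107 139 169] [ 82  85  93  76  60  55  88 139 169 175 177 171 139 109 102 102 101  90
  80  62  59  64  59  60  60  62  66  64  59  46  37  36  37  36  38]
s6 [132 130 132 133 136 144 119 113 118 129 151 179 180 178 173 145 109 100
 100  98  99 101 100  98  98] [ 92  89  94 107  96  85  84  95 105  95  77  57  47  90 145 176 182 185
 183 163 120 104 106 108 109  96  76  63  65  61  49  41  38  39  35]
s7 [131 130 131 134 134 142 119 113 118 132 152 179 180 177 173 149 108  95
  99 100  99  98  98  98  99] [ 94  87  93 108  98  82  83  91 104  94  76  52  50  90 145 176 182 185
 183 164 120 103 109 108 109  96  72  65  66  63  52  40  37  39  39]
```

The stem top fell about 7 px, which is about 0.09 rad. It has been motionless since t = 13 s, so the foot is on the cube. The plunger is hard on its back stop. I hand in.

```bash
python3 -c "
from h import *
o=r.get_obs();print(o['t'],o['tool_pos'],o['wrist_force']);print(r.sign_off())"
```

```text
16.5667 [489.54254497   1.65291806 113.29771579] [ 25.20144627  -5.75626344 -10.74961909]
the job is handed in; nothing more can be done
None
```

Handed in at 16.6 s: saddle hung between the collars and released while the arm was locked, plunger held on its back stop; the arm sank about 0.09 rad and stopped, so I take its foot to be on the cube (not seen directly), I did not check the cube or bystanders in a closing picture, and I viewed 11 pictures against the limit of 10.

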